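# Turn the capstan until its oil cup points up

### The arm

A 7-joint arm with a two-finger parallel gripper is mounted at the origin on a cart in front of the work surface, level with it; the furniture and walls round the work are solid. World frame = base frame: x ahead of the robot, y to its left, z up, the work surface at z = 0. Lengths are in m, angles in rad, forces in N, time in s.
With the tool pointing down it reaches from about 0.4 to 0.85 m from the base axis. Payload 4.5 kg.
Tool frame: the origin (TCP) lies at the very end of the fingers, on their centre line; the grasp point (between the pads) lies 19 mm behind it (r.pinch_z is the distance from the TCP to the grasp point, in m); z points along the fingers, y is the line along which they close (so a half turn about z gives the same grasp; the last joint's range is limited). The gripper opens to 88 mm and grips with 3 to 60 N. Pads are 18 mm wide; open, the fingers measure 123 mm over their backs; the gripper's body (75 mm by 187 mm) begins 45 mm behind the grasp point.
Start: joints at [1.245, 0.689, -0.195, 1.565, 0.157, 0.902, -0.215], TCP at [0.22, -0.585, 0.239] pointing down, gripper open.
Joint ranges: [-3.01, 3.01], [-0.46, 2.08], [-1.47, 1.51], [0.13, 2.56], [-1, 4.14], [0.04, 2.09], [-2.66, 2.66]. Speed limits (rad/s): [2.57, 2.57, 3.14, 3.14, 3.14, 3.14, 3.14].

### API

Orientations are given as a unit quaternion [x, y, z, w].
In Python, from plant import r, cams gives the robot as it stands.
- The arm moves only by the shell command python3 -m pendant 'ROWS' [FORCE]. ROWS is JSON, a list of rows, each a list of 3 entries, a list of its own where there are three numbers: the closure, from -1 (fully open) to 1 (shut), then the shift along the tool's x, y, z in mm, then the turn, a rotation vector about the tool's x, y, z in degrees. A call has 1 to 8 rows; each row shifts and turns the commanded pose from where the row before left it, along the tool's axes as they then stand; what a row does not reach is not made up. A row lasts 1/8 s, in which the tool goes at most 62.5 mm and 10.7 degrees, less where a joint would pass 70% of its speed; a pose out of reach is approached as far as the arm can. A call with a gripper value outside its range is refused whole. The fingers move at their own pace and stop on an object; FORCE is the grip in N (left out, the last holds). Time passes only in rows, so rows that do not move let the fingers close. It gives the time, the measured TCP pose, the force, the opening and the grip force at its end, in the units of the state.
- r.get_state(): the state, without advancing time (a new reading comes with each control period).
- cams.snapshot(name): name is "scene" or "top" or "wrist"; returns a dict with "img" (400x640x3 uint8, red, green, blue), "camera_matrix" (3x3 intrinsics, pixels), "D" ([k1, k2, p1, p2, k3] as OpenCV has them; the pictures are not rectified), "camera_from_world" (4x4, takes a point from world to camera coordinates); the wrist camera has in their place "tool_from_camera" (4x4, takes a point from camera to tool coordinates, whose origin is the TCP and whose axes are the flange's). Camera axes: x right, y up, looking along -z (the intrinsics and any distortion apply to the point x, -y, -z); pixel columns grow to the right and rows downward; lengths in m; the calibration is good to about 2 mm. A picture is of the moment at which its call begins: read the wrist's pose just before it. There is no depth.
- r.finish_job(): hands the job in; it is judged then, once.
The state is a dict: "clock": time; "q": joint angles; "qd": joint speeds; "joint_torque": joint torques, N m; "tool_pos": TCP position; "eef_rot": TCP orientation; "contact_force": force on the tool from outside, world axes, zero at the start; "moment": the same for the moment, N m; "opening": opening from 0.0 (shut) to 1.0 (fully open); "finger_force": force on a finger pad.
Only numpy, scipy, OpenCV 4.12 (cv2) and the standard library are available. Lean on these libraries where they do the work, as an engineer would, in place of code of your own. Each camera call takes 0.05 s, during which the arm holds its last target. There are 200 camera calls.

### The job

The hub of the indexing head's six-spoke capstan carries a brass oil cup with a red cap, which can only be filled when it points straight up. Turn the capstan by gently pushing its spokes with the fingertips until the cup points straight up, then move the hand clear. Grasp nothing, and leave the head, the oil bottle and the small things round it standing where they are.

Things in the scene. Friction and masses are not known exactly. Their poses are not given: they have to be found in the camera images.
- index_head: Free-standing indexing head, 4 kg: grey base 100 x 100 x 14 mm, green housing, rounded top 157 mm above the table. Origin: centre of its underside. Its -x axis is its front, where the capstan sits and which faces roughly towards the robot; z is up. The spindle runs along its x axis, 120 mm above the table; a steel faceplate (radius 40 mm) sits on its rear end.
- hub (a point): Centre of the capstan's hub, on the spindle axis, 85 mm in front (-x) of the head's origin and 120 mm above the table. Hub: dark steel cylinder, radius 24 mm, 30 mm long along the axis; 31 mm of free space behind it to the housing. The capstan turns in the upright plane through this point, square to the head's x axis.
- spoke_end (a point): Outer end of the spoke that stands 30 degrees clockwise of the oil cup, 95 mm from the hub's centre. The capstan has six alike: straight aluminium bars 12 mm thick with round ends, radial, every 60 degrees, all in the upright plane through the hub's centre, with no rim round them.
- oil_cup (a point): Outer end of the brass oil cup with red cap (18 mm across), 50 mm from the hub's centre in the spokes' plane. The cup stands radially on the hub midway between two spokes, 30 degrees from each. This point's z axis points outward along the cup, so it must end pointing straight up.
- capstan (a joint): Turn of the capstan, rad: 0 (or 6.283, a whole turn) when the cup points straight up; grows clockwise seen from the front (from the robot). At value q the cup leans q clockwise from up and the spokes stand at q + 30, 90, 150 ... degrees. Turns endlessly both ways; friction (0.16 N m, 2 to 3 N at a spoke) holds it where it is left. Starts between 1.6 and 4.7.
- oil_bottle: Loose amber oil bottle with a white nozzle, 37 mm across, 107 mm tall, standing to the left of the head. Origin: centre of its underside. To be left alone.
- mount_a4: Loose cream cylindrical specimen mount, 30 mm across, 22 mm tall, on the table in front of the capstan. Origin: centre of its underside. To be left alone.
- bullseye_level: Loose round bullseye level, cream with a green top, 48 mm across, 15 mm tall, on the table in front of the capstan. Origin: centre of its underside. To be left alone.

How it is judged:
By the outcome, as a careful person would: the job done as asked, in the order asked, and still so for the second after the job is handed in, with the robot touching nothing.
It also fails if it takes over 45 s, if anything falls off the work surface, if the arm or the gripper's body presses on something with over 40 N, if the wrist force passes 120 N, or if a joint passes its speed limit or range.

## Working session

There is one attempt and no reset: what is moved stays moved. The work goes in short steps, Python scripts to look and compute and a shell command to move; the robot and the scene stay as the last step left them, time stands still between calls to the robot, and variables do not carry over. Pictures are saved under pics/ and viewed, at most 10 in all, crops included, and the job is handed in when it is done.

```bash
mkdir -p pics; ls; cat > h.py <<'E'
from plant import r,cams
import numpy as np,cv2
from scipy.spatial.transform import Rotation as R
def proj(s,P):
    P=np.atleast_2d(P);T=np.array(s["camera_from_world"]);c=P@T[:3,:3].T+T[:3,3]
    c=c*[1,-1,-1]
    return cv2.projectPoints(c,np.zeros(3),np.zeros(3),np.array(s["camera_matrix"]),np.array(s["D"]))[0][:,0]
def ray(s,uv):
    T=np.array(s["camera_from_world"])
    n=cv2.undistortPoints(np.array([[uv]],float),np.array(s["camera_matrix"]),np.array(s["D"]))[0,0]
    d=T[:3,:3].T@np.array([n[0],-n[1],-1.]);o=-T[:3,:3].T@T[:3,3]
    return o,d
def onz(s,uv,z):
    o,d=ray(s,uv);return o+d*(z-o[2])/d[2]
E
python3 - <<'E'
from h import *
for n in("scene","top"):
    s=cams.snapshot(n);cv2.imwrite(f"pics/{n}0.png",cv2.cvtColor(s["img"],cv2.COLOR_RGB2BGR))
    o,d=ray(s,(320,200));print(n,o,d)
E
```

```text
pics
scene [ 0.23115135 -0.18652657  0.79228691] [ 0.3682953   0.55307275 -0.74736089]
top [0.434827   0.28593445 0.98826865] [ 0.12686133 -0.05733345 -0.99047156]
```

View pics/scene0.png

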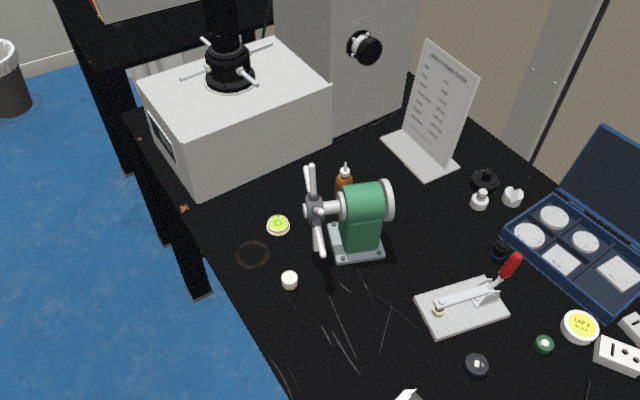

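View pics/top0.png

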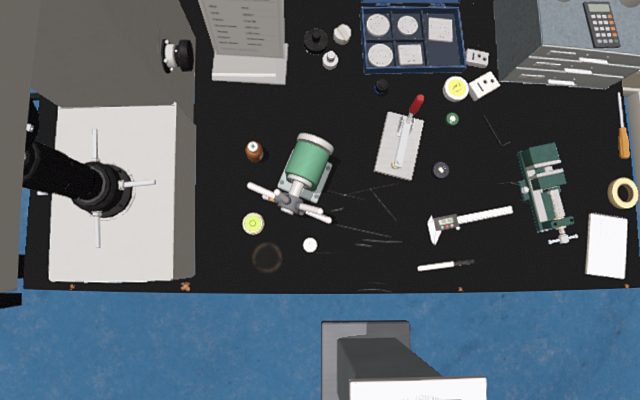

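The scene view has the head at about (355,230), with the capstan at (315,210), the level at (278,225), the mount at (290,280) and the bottle at (345,180). In the top view the head is at (305,175), the level at (253,224), the mount at (310,245) and the bottle at (254,152). I'll enlarge both crops.

```bash
python3 - <<'E'
from h import *
a=cv2.imread("pics/scene0.png")[155:275,260:400];b=cv2.imread("pics/top0.png")[125:255,230:350]
f=lambda i:cv2.resize(i,(400,400*i.shape[0]//i.shape[1]),interpolation=cv2.INTER_CUBIC)
a,b=f(a),f(b);h=max(a.shape[0],b.shape[0])
p=lambda i:cv2.copyMakeBorder(i,0,h-i.shape[0],0,0,cv2.BORDER_CONSTANT)
cv2.imwrite("pics/crop1.png",np.hstack([p(a),p(b)]))
s=cams.snapshot("top")
for n,uv,z in(("level",(253,224),.015),("mount",(310,245),.022),("bottle",(255,147),.107),("face",(313,140),.16),("hub",(291,200),.144)):print(n,onz(s,uv,z).round(3))
E
```

```text
level [0.503 0.382 0.015]
mount [0.456 0.253 0.022]
bottle [0.659 0.372 0.107]
face [0.661 0.252 0.16 ]
hub [0.543 0.295 0.144]
```

View pics/crop1.png

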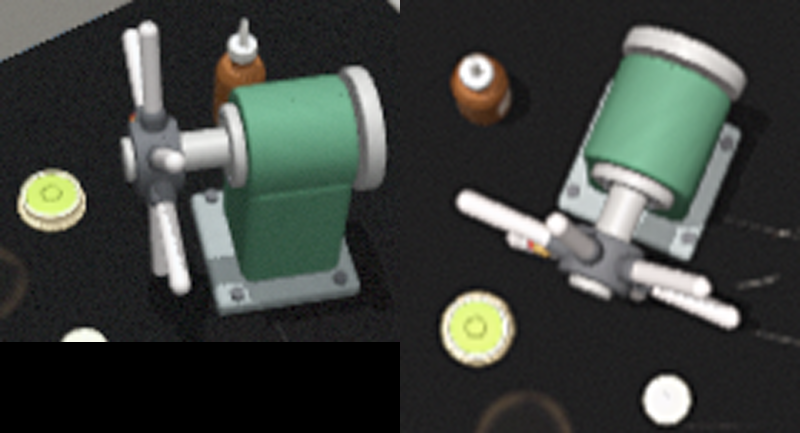

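The crops show the red cup on the capstan's left: scene about (306,196), top about (272,199). I'll fit the head pose and q to the base corners, spoke ends and cup in both views.

```bash
cat >> h.py <<'E'
def ptsh(x,y,w,q,r=.095,L=None,off=-.085):
    c,s=np.cos(w),np.sin(w);X=np.array([c,s,0]);Y=np.array([-s,c,0]);Z=np.array([0,0,1.])
    O=np.array([x,y,0]);H=O+X*off+.12*Z
    d=lambda t:np.cos(t)*Z-np.sin(t)*Y
    sp=np.array([H+r*d(q+np.pi/6+k*np.pi/3) for k in range(6)])
    base=np.array([O+a*X+b*Y+.014*Z for a,b in((-.05,.05),(-.05,-.05),(.05,-.05))])
    return H,sp,H+.05*d(q),base,X,Y
E
cat > fit.py <<'E'
from h import *
from scipy.optimize import least_squares
S={n:cams.snapshot(n) for n in("top","scene")}
t=lambda p:(230+(p[0]-400)*.3,125+p[1]*.3); c=lambda p:(260+p[0]*.35,155+p[1]*.35)
base={"top":[t((560,205)),t((688,258)),t((738,130))],"scene":[c((192,197)),c((222,312)),c((358,290))]}
sp={"top":[t(p) for p in((463,200),(733,318),(703,286),(553,222))],"scene":[c(p) for p in((148,28),(132,36),(180,285),(160,268),(170,161))]}
cup={"top":t((537,247)),"scene":c((133,118))}
def res(p):
    e=[]
    H,s_,cu,b,_,_=ptsh(*p,r=.093)
    for n in S:
        e+=list((proj(S[n],b)-base[n]).ravel())
        P=proj(S[n],s_)
        for m in sp[n]:
            d=P-m;e+=list(d[np.argmin((d**2).sum(1))])
        e+=list(.5*(proj(S[n],cu)[0]-cup[n]))
    return np.array(e)
best=min((least_squares(res,[.6,.28,w,q],loss="soft_l1") for q in np.arange(1.6,4.8,.15) for w in(-.3,-.6)),key=lambda o:o.cost)
print(best.x,best.cost);print(res(best.x).round(1))
H,s_,cu,b,X,Y=ptsh(*best.x);print("hub",H,"cup",cu,"\n",s_.round(3))
E
python3 fit.py
```

```text
[ 0.61809518  0.26366052 -0.39367544  4.40676247] 12.306414147102567
[-1.1 -0.4  0.5  0.5  2.  -0.3 -0.3 -0.9  0.7  0.5 -0.2  0.7 -0.  -0.4
 -0.9 -2.1 -0.9 -0.8 -1.6 -1.2  1.  -0.8 -0.6 -0.4 -0.5 -0.  -0.2  2.4
  0.2  2.3  1.1  0.4  1.5  0.1]
hub [0.53959722 0.29626527 0.12      ] cup [0.55788769 0.34030072 0.10495546] 
 [[0.575 0.382 0.141]
 [0.551 0.323 0.211]
 [0.515 0.237 0.19 ]
 [0.504 0.211 0.099]
 [0.529 0.27  0.029]
 [0.564 0.356 0.05 ]]
```

```bash
cat > go.py <<'E'
# usage: go.py u z : needed move to tool-down pose, u mm right of hub in the capstan plane, tool y along head X
from h import *;import sys
u,z=float(sys.argv[1])/1e3,float(sys.argv[2])/1e3
H,_,_,_,X,Y=ptsh(.6181,.2637,-.3937,4.407)
st=r.get_state();p=np.array(st["tool_pos"]);Rt=R.from_quat(st["eef_rot"]).as_matrix()
t=H-u*Y;t[2]=z
for sg in(1,-1):
    y=sg*X;zz=np.array([0,0,-1.]);G=np.column_stack([np.cross(y,zz),y,zz])
    print("turn deg",np.degrees(R.from_matrix(Rt.T@G).as_rotvec()).round(1),"shift mm now-axes",(Rt.T@(t-p)*1e3).round(1),"in goal axes",(G.T@(t-p)*1e3).round(1))
print("p",p.round(4),"rot\n",Rt.round(2),"F",np.round(st["contact_force"],1),"u now",(-(p-H)@Y*1e3).round(1),"off",((p-H)@X*1e3).round(1),st["clock"],np.round(st["q"],2))
E
python3 go.py -65 300
```

```text
turn deg [ -0.   -0.  -46.8] shift mm now-axes [ 653.9 -759.5  -61. ] in goal axes [1001.2  -42.8  -61.6]
turn deg [-0.000e+00  1.000e-01  1.332e+02] shift mm now-axes [ 653.9 -759.5  -61. ] in goal axes [-1001.2    42.8   -61.6]
p [ 0.22   -0.5847  0.2384] rot
 [[ 0.94  0.35 -0.  ]
 [ 0.35 -0.94  0.  ]
 [-0.   -0.   -1.  ]] F [ 0.2 -0.2  0.9] u now 936.2 off 42.8 0.25 [ 1.24  0.69 -0.19  1.57  0.16  0.9  -0.22]
```

```bash
python3 -m pendant '[[1,[0,0,-20],[0,0,-9.4]],[1,[0,0,-20],[0,0,-9.4]],[1,[0,0,-20],[0,0,-9.4]],[1,[0,0,0],[0,0,-9.4]],[1,[0,0,0],[0,0,-9.2]],[1,[40,20,0],[0,0,0]],[1,[40,20,0],[0,0,0]]]' && python3 go.py -65 300
```

```text
clock: 1.12
tool_pos: [0.288, -0.526, 0.2985]
eef_rot: [0.832, 0.554, 0.0, -0.0]
contact_force: [1.3, -0.4, -0.5]
opening: 0.227
finger_force: 0.0
turn deg [ 0.  -0.  -0.1] shift mm now-axes [920.8 -85.2  -1.3] in goal axes [921.  -83.1  -1.5]
turn deg [ -0.   -0.  179.9] shift mm now-axes [920.8 -85.2  -1.3] in goal axes [-921.    83.1   -1.5]
p [ 0.288  -0.526   0.2985] rot
 [[ 0.39  0.92  0.  ]
 [ 0.92 -0.39  0.  ]
 [ 0.    0.   -1.  ]] F [ 1.3 -0.4 -0.5] u now 856.0 off 83.1 1.125 [ 1.24  0.61 -0.44  1.56  0.29  1.03  0.33]
```

```bash
python3 -m pendant '[[1,[55,0,0],[0,0,0]],[1,[55,0,0],[0,0,0]],[1,[55,0,0],[0,0,0]],[1,[55,0,0],[0,0,0]],[1,[55,0,0],[0,0,0]],[1,[55,0,0],[0,0,0]],[1,[55,0,0],[0,0,0]],[1,[55,0,0],[0,0,0]]]' && python3 go.py -65 300
```

```text
clock: 2.12
tool_pos: [0.4572, -0.1187, 0.2988]
eef_rot: [0.832, 0.555, 0.0, 0.0]
contact_force: [0.9, -0.6, 0.7]
opening: 0.003
finger_force: 0.0
turn deg [ 0.  0. -0.] shift mm now-axes [479.8 -83.5  -1.3] in goal axes [479.9 -83.1  -1.2]
turn deg [  0.  -0. 180.] shift mm now-axes [479.8 -83.5  -1.3] in goal axes [-479.9   83.1   -1.2]
p [ 0.4572 -0.1187  0.2988] rot
 [[ 0.38  0.92  0.  ]
 [ 0.92 -0.38 -0.  ]
 [-0.    0.   -1.  ]] F [ 0.9 -0.6  0.7] u now 414.9 off 83.1 2.125 [ 0.48  0.43 -0.48  1.92  0.26  0.85 -0.53]
```

```bash
python3 -m pendant '[[1,[55,-10,0],[0,0,0]],[1,[55,-10,0],[0,0,0]],[1,[55,-10,0],[0,0,0]],[1,[55,-10,0],[0,0,0]],[1,[55,-10,0],[0,0,0]],[1,[55,-10,0],[0,0,0]],[1,[55,-10,0],[0,0,0]],[1,[55,-10,0],[0,0,0]]]' && python3 -m pendant '[[1,[35,-3,0],[0,0,0]],[1,[0,0,0],[0,0,0]]]' && python3 go.py -65 185 && python3 - <<'E'
from h import *
a=cams.snapshot("scene")["img"][60:260,220:420];b=cams.snapshot("wrist")["img"]
f=lambda i,w,h:cv2.resize(i,(w,h),interpolation=cv2.INTER_CUBIC)
cv2.imwrite("pics/c2.png",cv2.cvtColor(np.hstack([f(a,400,400),f(b,400,400)]),cv2.COLOR_RGB2BGR))
E
```

```text
clock: 3.12
tool_pos: [0.5521, 0.3182, 0.2986]
eef_rot: [0.832, 0.555, -0.0, 0.0]
contact_force: [2.2, 0.4, 0.5]
opening: 0.005
finger_force: 0.0
clock: 3.38
tool_pos: [0.5615, 0.3537, 0.2979]
eef_rot: [0.831, 0.557, 0.0, -0.001]
contact_force: [0.4, -0.1, -0.2]
opening: 0.006
finger_force: 0.0
turn deg [-0.1 -0.1  0.2] shift mm now-axes [  3.5   2.  112.9] in goal axes [  3.6   1.8 112.9]
turn deg [ 1.000e-01 -2.000e-01 -1.798e+02] shift mm now-axes [  3.5   2.  112.9] in goal axes [ -3.6  -1.8 112.9]
p [0.5615 0.3537 0.2979] rot
 [[ 0.38  0.92 -0.  ]
 [ 0.92 -0.38  0.  ]
 [ 0.   -0.   -1.  ]] F [ 0.4 -0.1 -0.2] u now -61.4 off -1.8 3.375 [-0.41  0.71 -0.44  1.35  0.31  1.14 -1.27]
```

View pics/c2.png

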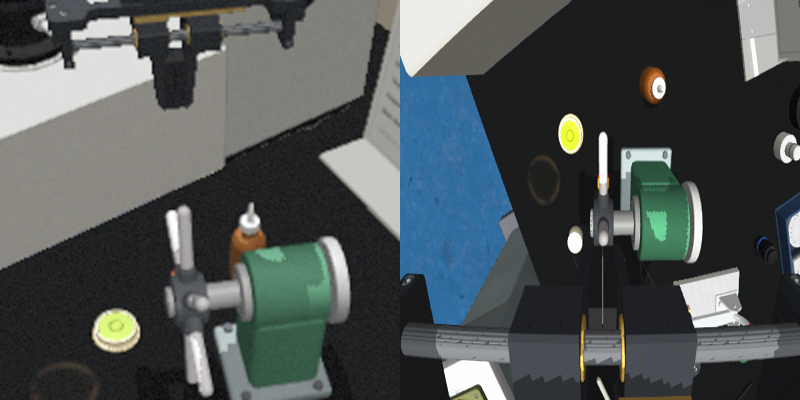

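The gripper is shut and hangs in the capstan's plane, left of the upper spoke. It's clear to descend.

```bash
python3 -m pendant '[[1,[2,1,28],[0,0,0]],[1,[2,1,28],[0,0,0]],[1,[0,0,28],[0,0,0]],[1,[0,0,28],[0,0,0]],[1,[0,0,0],[0,0,0]],[1,[-10,0,0],[0,0,0]],[1,[-10,0,0],[0,0,0]],[1,[-8,0,0],[0,0,0]]]' && python3 go.py 29 185 && python3 -m pendant '[[1,[-8,0,0],[0,0,0]],[1,[-8,0,0],[0,0,0]],[1,[-8,0,0],[0,0,0]],[1,[-8,0,0],[0,0,0]]]' && python3 go.py 29 185
```

```text
clock: 4.47
tool_pos: [0.556, 0.3277, 0.1884]
eef_rot: [0.832, 0.555, 0.002, -0.0]
contact_force: [2.1, 1.9, 2.6]
opening: 0.007
finger_force: 1.3
turn deg [ 0.1 -0.2 -0.1] shift mm now-axes [-64.3  -3.    3.2] in goal axes [-64.3  -3.1   3.4]
turn deg [ -0.4  -0.2 179.9] shift mm now-axes [-64.3  -3.    3.2] in goal axes [64.3  3.1  3.4]
p [0.556  0.3277 0.1884] rot
 [[ 0.38  0.92  0.  ]
 [ 0.92 -0.38  0.  ]
 [ 0.    0.   -1.  ]] F [2.1 1.9 2.6] u now -35.3 off 3.1 4.475 [-0.39  0.79 -0.41  1.55  0.37  0.87 -1.32]
clock: 4.97
tool_pos: [0.5428, 0.2975, 0.1867]
eef_rot: [0.832, 0.555, 0.0, -0.0]
contact_force: [1.7, 1.7, 0.2]
opening: 0.006
finger_force: 1.4
turn deg [ 0. -0. -0.] shift mm now-axes [-31.3  -2.5   1.7] in goal axes [-31.3  -2.5   1.7]
turn deg [ -0.  -0. 180.] shift mm now-axes [-31.3  -2.5   1.7] in goal axes [31.3  2.5  1.7]
p [0.5428 0.2975 0.1867] rot
 [[ 0.38  0.92  0.  ]
 [ 0.92 -0.38  0.  ]
 [ 0.    0.   -1.  ]] F [1.7 1.7 0.2] u now -2.3 off 2.5 4.975 [-0.35  0.76 -0.41  1.63  0.38  0.83 -1.31]
```

Contact is about 2.5 N, as expected. I'll finish this push, back off, lift, and return left for the next spoke.

```bash
python3 -m pendant '[[1,[-8,0,0],[0,0,0]],[1,[-8,-1,0],[0,0,0]],[1,[-8,-1,1],[0,0,0]],[1,[-7,0,0],[0,0,0]],[1,[0,0,0],[0,0,0]],[1,[5,0,0],[0,0,0]],[1,[0,0,30],[0,0,0]]]' >/dev/null 2>&1 ; python3 go.py -70 250
```

```text
turn deg [ 0.2 -0.3 -0. ] shift mm now-axes [ 91.1  -1.2 -91.9] in goal axes [ 90.6  -1.5 -92.4]
turn deg [ -0.5  -0.3 180. ] shift mm now-axes [ 91.1  -1.2 -91.9] in goal axes [-90.6   1.5 -92.4]
p [0.5331 0.2767 0.1576] rot
 [[ 0.38  0.92  0.01]
 [ 0.92 -0.38  0.  ]
 [ 0.01  0.   -1.  ]] F [1.4 0.7 7.3] u now 20.6 off 1.5 5.85 [-0.34  0.78 -0.39  1.72  0.41  0.72 -1.33]
```

I got the sign wrong on that last row: the tip went 30 mm down instead of up, and turned the spoke about 10° more at 7 N. No harm done. Lifting now.

```bash
python3 -m pendant '[[1,[0,0,-30],[0,0,0]],[1,[0,0,-35],[0,0,0]],[1,[0,0,-35],[0,0,0]],[1,[0,0,0],[0,0,0]],[1,[45,0,0],[0,0,0]],[1,[45,0,0],[0,0,0]],[1,[45,0,0],[0,0,0]],[1,[0,0,0],[0,0,0]]]' && python3 - <<'E'
from h import *
from scipy.optimize import minimize_scalar
S={n:cams.snapshot(n) for n in("top","scene")}
for n in S:
    i=S[n]["img"].astype(int);m=(i[...,0]>120)&(i[...,1]<80)&(i[...,2]<80)
    H,_,_,_,_,_=ptsh(.6181,.2637,-.3937,0);c=proj(S[n],H)[0]
    v,u=np.nonzero(m);k=np.hypot(u-c[0],v-c[1])<40
    print(n,c,k.sum(),u[k].mean() if k.any() else 0,v[k].mean() if k.any() else 0)
    for d in range(-80,10,10):print(d,proj(S[n],ptsh(.6181,.2637,-.3937,np.radians(d))[2])[0].round(1),end=";")
    print()
a=S["scene"]["img"][145:265,260:380];b=S["top"]["img"][135:255,230:350]
f=lambda i:cv2.resize(i,(400,400),interpolation=cv2.INTER_CUBIC)
cv2.imwrite("pics/c3.png",cv2.cvtColor(np.hstack([f(a),f(b)]),cv2.COLOR_RGB2BGR))
E
python3 go.py -65 185
```

```text
clock: 6.85
tool_pos: [0.5813, 0.4026, 0.2532]
eef_rot: [0.831, 0.557, -0.001, -0.001]
contact_force: [-0.1, -1.2, -0.3]
opening: 0.006
finger_force: 0.0
top [290.36625097 202.90708549] 0 0 0
-80 [268. 193.];-70 [268.7 192.8];-60 [270.2 193. ];-50 [272.3 193.4];-40 [275.  194.2];-30 [278.3 195.3];-20 [282.  196.6];-10 [285.9 198.1];0 [290.1 199.8];
scene [313.83265896 210.12688618] 12 326.3333333333333 183.33333333333334
-80 [309.3 187.4];-70 [309.5 185.1];-60 [309.8 183.6];-50 [310.3 182.9];-40 [310.8 182.9];-30 [311.5 183.9];-20 [312.2 185.6];-10 [313.  188.2];0 [313.9 191.5];
turn deg [-0.   0.2  0. ] shift mm now-axes [-45.3  -0.1  69.1] in goal axes [-45.6  -0.1  68.9]
turn deg [-3.0e-01 -1.0e-01 -1.8e+02] shift mm now-axes [-45.3  -0.1  69.1] in goal axes [45.6  0.1 68.9]
p [0.5821 0.3984 0.2539] rot
 [[ 0.38  0.92 -0.  ]
 [ 0.92 -0.38 -0.  ]
 [-0.   -0.   -1.  ]] F [-0.3 -0.1  0.4] u now -110.6 off 0.1 6.95 [-0.47  0.82 -0.42  1.26  0.33  1.14 -1.31]
```

View pics/c3.png

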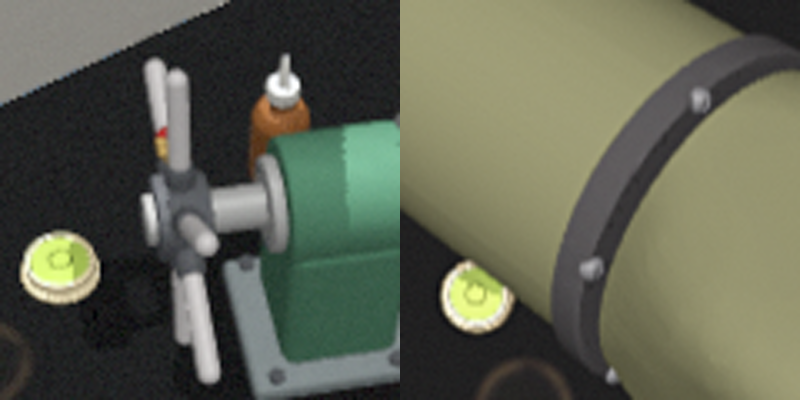

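The top camera is blocked by the arm. The scene crop shows the cup upper left at (162,132), i.e. (309,185) in the full picture, with spoke tips at (178,75), (155,65), (205,240) and (210,375). I'll refine q from those tips.

```bash
python3 - <<'E'
from h import *
S=cams.snapshot("scene");m=np.array([(178,78),(155,68),(206,240),(209,372)])*.3+[260,145]
for d in range(-70,-25,3):
    P=proj(S,ptsh(.6181,.2637,-.3937,np.radians(d),r=.093)[1]);D=np.linalg.norm(P[:,None]-m,axis=2).min(0)
    print(d,D.round(1),D.sum().round(1))
E
```

```text
-70 [10.6  6.5 14.4  4.4] 35.9
-67 [10.3  6.4 13.3  4.3] 34.3
-64 [ 9.8  6.1 12.6  4.4] 32.8
-61 [ 9.1  5.8 12.2  4.6] 31.8
-58 [ 8.4  5.5 12.3  4.2] 30.3
-55 [ 7.5  5.1 12.8  2.7] 28.1
-52 [6.4 4.4 9.9 1.3] 22.1
-49 [5.2 3.  6.9 0.2] 15.3
-46 [3.9 1.7 3.9 1. ] 10.5
-43 [2.5 0.7 1.1 2. ] 6.3
-40 [1.2 1.2 2.2 2.8] 7.3
-37 [1.4 2.2 5.  3.5] 12.0
-34 [3.1 3.1 7.9 4. ] 18.0
-31 [ 5.   3.9 10.7  4.4] 24.0
-28 [ 7.1  4.7 13.4  4.7] 29.9
```

q is about -42°, so the next spoke stands at -12°. I'll descend left of it and push to u of about 19, just short of the computed 21.6.

```bash
python3 -m pendant '[[1,[-23,0,0],[0,0,0]],[1,[-22,0,0],[0,0,0]],[1,[0,0,35],[0,0,0]],[1,[0,0,33],[0,0,0]],[1,[0,0,0],[0,0,0]],[1,[-10,0,0],[0,0,0]],[1,[-10,0,0],[0,0,0]],[1,[-8,0,0],[0,0,0]]]' && python3 go.py 21.6 185 && python3 -m pendant '[[1,[-8,0,0],[0,0,0]],[1,[-8,0,0],[0,0,0]],[1,[-8,0,0],[0,0,0]],[1,[-8,0,0],[0,0,0]],[1,[-8,0,0],[0,0,0]],[1,[-5,0,0],[0,0,0]],[1,[0,0,0],[0,0,0]]]' && python3 go.py 21.6 185
```

```text
clock: 8.0
tool_pos: [0.5551, 0.3308, 0.1889]
eef_rot: [0.832, 0.555, 0.001, 0.0]
contact_force: [-0.8, -0.4, -0.2]
opening: 0.005
finger_force: 0.0
turn deg [ 0.1 -0.1 -0.1] shift mm now-axes [-59.4  -1.    3.8] in goal axes [-59.4  -1.1   3.9]
turn deg [-1.000e-01 -1.000e-01  1.799e+02] shift mm now-axes [-59.4  -1.    3.8] in goal axes [59.4  1.1  3.9]
p [0.5551 0.3308 0.1889] rot
 [[ 0.38  0.92  0.  ]
 [ 0.92 -0.38  0.  ]
 [ 0.    0.   -1.  ]] F [-0.8 -0.4 -0.2] u now -37.8 off 1.1 8.0 [-0.39  0.8  -0.41  1.54  0.38  0.88 -1.33]
clock: 8.88
tool_pos: [0.537, 0.2892, 0.1873]
eef_rot: [0.832, 0.555, -0.001, 0.0]
contact_force: [-0.1, -0.2, -0.5]
opening: 0.006
finger_force: 0.2
turn deg [-0.   0.1 -0. ] shift mm now-axes [-14.   -0.3   2.3] in goal axes [-14.   -0.3   2.3]
turn deg [2.0e-01 1.0e-01 1.8e+02] shift mm now-axes [-14.   -0.3   2.3] in goal axes [14.   0.3  2.3]
p [0.537  0.2892 0.1873] rot
 [[ 0.38  0.92 -0.  ]
 [ 0.92 -0.38 -0.  ]
 [-0.   -0.   -1.  ]] F [-0.1 -0.2 -0.5] u now 7.6 off 0.3 8.875 [-0.34  0.75 -0.41  1.66  0.39  0.82 -1.32]
```

```bash
python3 -m pendant '[[1,[-4,0,0],[0,0,0]],[1,[-4,0,0],[0,0,0]],[1,[-3,0,0],[0,0,0]],[1,[0,0,0],[0,0,0]]]' && python3 go.py 21.6 185|tail -1 && python3 - <<'E'
from h import *
for n,sl in(("scene",(slice(105,265),slice(230,390))),("wrist",(slice(0,400),slice(0,640)))):
    s=cams.snapshot(n);
    if n=="scene":
        a=cv2.resize(s["img"][sl],(480,480),interpolation=cv2.INTER_CUBIC)
        for d in(-9,-6,-3,0,3):
            p=ptsh(.6181,.2637,-.3937,np.radians(d),r=.093);print(d,((proj(s,np.vstack([p[1],p[2][None]]))-[230,105])*3).round(0).tolist())
    else:b=cv2.resize(s["img"],(320,480))
cv2.imwrite("pics/c4.png",cv2.cvtColor(np.hstack([a,b]),cv2.COLOR_RGB2BGR))
E
```

```text
clock: 9.38
tool_pos: [0.5331, 0.2796, 0.1877]
eef_rot: [0.832, 0.555, -0.0, 0.0]
contact_force: [1.2, 1.5, 0.1]
opening: 0.006
finger_force: 0.7
 [-0.   -0.   -1.  ]] F [1.2 1.5 0.1] u now 17.9 off 0.4 9.375 [-0.33  0.74 -0.41  1.68  0.39  0.8  -1.31]
-9 [[262.0, 258.0], [280.0, 422.0], [267.0, 462.0], [243.0, 362.0], [227.0, 224.0], [235.0, 163.0], [249.0, 250.0]]
-6 [[264.0, 266.0], [280.0, 428.0], [266.0, 460.0], [241.0, 356.0], [227.0, 219.0], [236.0, 163.0], [250.0, 253.0]]
-3 [[265.0, 275.0], [280.0, 434.0], [265.0, 457.0], [240.0, 348.0], [227.0, 213.0], [237.0, 165.0], [251.0, 256.0]]
0 [[266.0, 283.0], [280.0, 439.0], [264.0, 454.0], [239.0, 341.0], [227.0, 208.0], [238.0, 166.0], [252.0, 259.0]]
3 [[268.0, 292.0], [280.0, 444.0], [263.0, 451.0], [238.0, 334.0], [227.0, 202.0], [239.0, 169.0], [252.0, 263.0]]
```

View pics/c4.png

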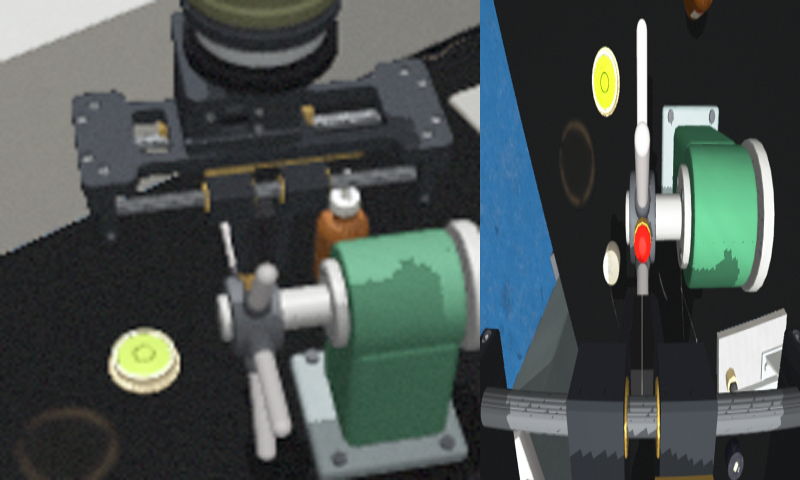

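The scene tile shows the cup almost up: right spoke tip (266,270), left (227,225), lower tips (282,428) and (266,452), so q is about -6°. Kinematics give -3.6°. In the wrist tile the red cap is at (642,245). I'll measure more closely with the wrist camera.

```bash
cat > wr.py <<'E'
from h import *
import sys
st=r.get_state();s=cams.snapshot("wrist")
W=np.eye(4);W[:3,:3]=R.from_quat(st["eef_rot"]).as_matrix();W[:3,3]=st["tool_pos"]
s["camera_from_world"]=np.linalg.inv(W@np.array(s["tool_from_camera"]))
print("cam",np.linalg.inv(s["camera_from_world"])[:3,3].round(3))
i=s["img"].astype(int);m=((i[...,0]>110)&(i[...,1]<70)&(i[...,2]<70)).astype(np.uint8)
n,l,stt,ce=cv2.connectedComponentsWithStats(m)
for k in range(1,n):
    if stt[k,4]>60:print("red",stt[k],ce[k].round(1))
for d in range(-12,7,3):
    p=ptsh(.6181,.2637,-.3937,np.radians(d),r=.095);print(d,"cup",proj(s,p[2])[0].round(1),"spokes up R,L",proj(s,p[1])[[0,5,4]].round(1).tolist())
print("hub",proj(s,p[0]).round(1),"base",proj(s,p[3]).round(1).tolist())
cv2.imwrite(sys.argv[1],cv2.cvtColor(cv2.resize(s["img"][:300,220:500],None,fx=2,fy=2,interpolation=cv2.INTER_CUBIC),cv2.COLOR_RGB2BGR))
E
python3 wr.py pics/w1.png
```

```text
cam [0.566 0.358 0.335]
red [308 188  34  31 656] [324.6 203.1]
-12 cup [323.4 190. ] spokes up R,L [[323.3, 312.0], [323.1, 77.2], [323.5, 23.3]]
-9 cup [323.4 195.3] spokes up R,L [[323.3, 318.6], [323.1, 87.7], [323.5, 20.7]]
-6 cup [323.4 200.5] spokes up R,L [[323.3, 324.4], [323.1, 99.0], [323.5, 18.4]]
-3 cup [323.4 205.6] spokes up R,L [[323.3, 329.3], [323.1, 110.9], [323.5, 16.5]]
0 cup [323.4 210.6] spokes up R,L [[323.4, 333.5], [323.1, 123.4], [323.5, 15.0]]
3 cup [323.4 215.4] spokes up R,L [[323.4, 337.0], [323.1, 136.4], [323.4, 14.0]]
6 cup [323.4 220.1] spokes up R,L [[323.4, 339.7], [323.1, 149.7], [323.4, 13.4]]
hub [[323.6 180.6]] base [[364.3, 88.9], [360.7, 197.8], [464.9, 197.8]]
```

View pics/w1.png

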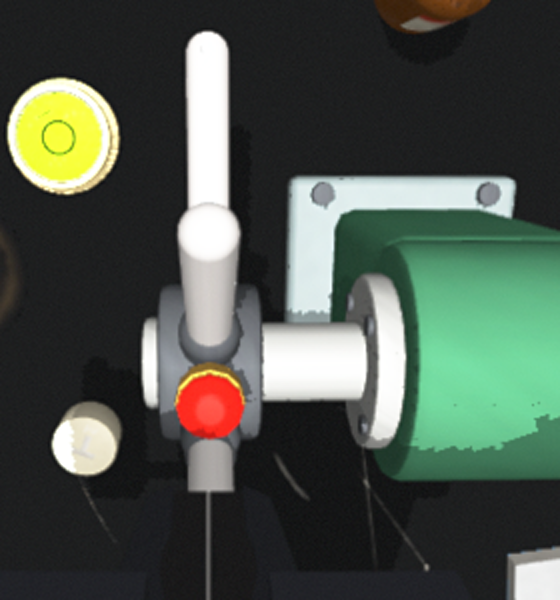

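The wrist crop shows the cap at (210,405), i.e. (324.6,203.1) in the full picture, and the left-upper spoke's ball end at (209,232), i.e. (324.5,116). The base corner at (365,88.5) matches my head fit of (364,89), so q is about -4.4°. I'll check with the ball end.

```bash
python3 - <<'E'
from h import *
st=r.get_state();s=cams.snapshot("wrist")
W=np.eye(4);W[:3,:3]=R.from_quat(st["eef_rot"]).as_matrix();W[:3,3]=st["tool_pos"]
s["camera_from_world"]=np.linalg.inv(W@np.array(s["tool_from_camera"]))
for d in range(-9,4,3):print(d,proj(s,ptsh(.6181,.2637,-.3937,np.radians(d),r=.089)[1][5]).round(1))
E
python3 -m pendant '[[1,[-3,0,0],[0,0,0]],[1,[-2.5,0,0],[0,0,0]],[1,[0,0,0],[0,0,0]]]' && python3 wr.py pics/w2.png | sed -n 1,8p; python3 go.py 0 250|tail -1
```

```text
-9 [[323.1  97.1]]
-6 [[323.1 107.3]]
-3 [[323.1 118.1]]
0 [[323.1 129.4]]
3 [[323.1 141. ]]
clock: 9.95
tool_pos: [0.5311, 0.2747, 0.1877]
eef_rot: [0.832, 0.555, -0.0, 0.0]
contact_force: [1.5, 1.5, -0.0]
opening: 0.005
finger_force: 0.8
cam [0.564 0.353 0.335]
red [308 183  34  31 692] [324.3 198.5]
-12 cup [323.1 179.5] spokes up R,L [[323.0, 301.2], [322.8, 62.7], [323.2, 14.0]]
-9 cup [323.1 184.8] spokes up R,L [[323.0, 308.1], [322.7, 73.1], [323.2, 11.1]]
-6 cup [323.1 190.1] spokes up R,L [[323.0, 314.2], [322.7, 84.3], [323.2, 8.6]]
-3 cup [323.1 195.3] spokes up R,L [[323.0, 319.5], [322.7, 96.1], [323.2, 6.4]]
0 cup [323.1 200.4] spokes up R,L [[323.1, 324.0], [322.7, 108.6], [323.1, 4.7]]
3 cup [323.1 205.4] spokes up R,L [[323.1, 327.7], [322.7, 121.6], [323.1, 3.3]]
 [-0.    0.   -1.  ]] F [ 1.8  1.7 -0.8] u now 23.2 off 0.5 10.0 [-0.32  0.74 -0.41  1.69  0.39  0.79 -1.31]
```

q is now within about 1° of zero. I'll back off slightly, lift clear and recheck.

```bash
python3 -m pendant '[[1,[3,0,0],[0,0,0]],[1,[0,0,-20],[0,0,0]],[1,[0,0,-35],[0,0,0]],[1,[0,0,-35],[0,0,0]],[1,[0,0,-25],[0,0,0]],[1,[0,0,0],[0,0,0]],[1,[0,0,0],[0,0,0]]]' && python3 wr.py pics/w3.png
```

```text
clock: 10.88
tool_pos: [0.5318, 0.2769, 0.3015]
eef_rot: [0.832, 0.555, -0.001, 0.0]
contact_force: [0.5, -0.4, -1.0]
opening: 0.005
finger_force: 0.0
cam [0.565 0.355 0.449]
red [315 143  20  19 248] [324.7 152.1]
red [573 267  33  31 545] [589.1 281.6]
-12 cup [324.  139.3] spokes up R,L [[323.9, 205.9], [323.9, 68.4], [324.0, 34.3]]
-9 cup [324.  142.7] spokes up R,L [[323.9, 211.1], [323.9, 74.2], [324.0, 32.7]]
-6 cup [324.  146.1] spokes up R,L [[324.0, 216.0], [323.9, 80.4], [324.0, 31.4]]
-3 cup [324.  149.4] spokes up R,L [[324.0, 220.5], [323.9, 86.9], [324.0, 30.4]]
0 cup [324.  152.6] spokes up R,L [[324.0, 224.6], [323.9, 93.6], [324.0, 29.6]]
3 cup [324.  155.9] spokes up R,L [[324.0, 228.3], [323.9, 100.6], [324.0, 29.2]]
6 cup [324. 159.] spokes up R,L [[324.0, 231.6], [323.9, 107.9], [324.0, 29.1]]
hub [[324.1 140.5]] base [[354.3, 80.4], [352.3, 163.9], [432.2, 164.0]]
```

View pics/w3.png

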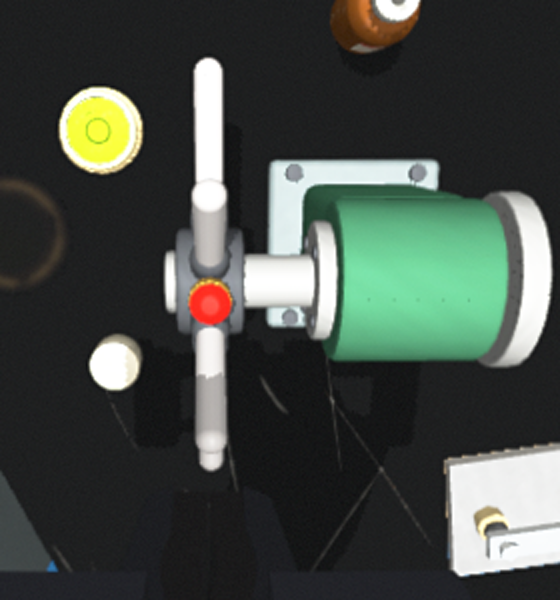

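After the retreat, the cap at (324.7,152.1) gives q of about -0.4°. The hand is well clear above, and the level, mount, bottle and head stand where they were. Handing in.

```bash
python3 -c "
from plant import r
print(r.finish_job())"
```

```text
the job is handed in; nothing more can be done
None
```

The oil cup points straight up to within about 1° by the wrist camera, the hand is clear above the capstan, the head, bottle, mount and level look undisturbed, and I handed the job in at about 11 s; one mistyped row sent the fingertips 30 mm down onto a spoke at about 7 N, which only turned the capstan a little further.

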